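Unfasten the lid of the anaerobic jar

TASK

The incubation is over: unfasten the lid of the steel anaerobic jar. Loosen the wing nut at its front (counter-clockwise seen from above) until it stands well clear of the raised lips at the ends of the lid's slotted lug, then swing the eyebolt, nut and all, out of the slot and let it lie down in front of the jar. Leave the lid shut and the things around the jar where they stand.

Things in the scene. Friction and masses are not known exactly. Their poses are not given: they have to be found in the camera images.
- jar: Round steel jar, firm on the worktop; body 140 mm, flange and hinged lid 160 mm across. Origin: centre of its underside on the worktop; z up, -x to its front (roughly towards the robot) where the eyebolt stands at x = -96 mm, y = 0; +x to the lid's hinge. Lid rim at z = 168 mm, domed middle 178 mm.
- wing_grip (a point): On the brass wing nut's axis, 35 mm above its underside; moves with the nut (z = 205 mm when hard down). z: nut axis; y: along the two wings; x: through their thickness. The wings are one flat blade 10 mm thick, 78 mm tip to tip, 16 to 45 mm above the underside (16 to 34 mm at the axis). Below it a round hub, 27 mm across, 16 mm high.
- bolt_pivot (a point): Centre of the pin on which the eyebolt swings, low on the front of the jar: 75 mm above the worktop, 96 mm in front of the jar's axis, 95 mm below the lug's top. The pin runs along the jar's y axis; point axes are the jar's.
- wing_nut (a joint): Turn of the wing nut, rad: 0 = hard down on the lug, growing as it is loosened (counter-clockwise from above). Starts at 0 to 0.6, ends at 9 (cannot come off). Rises 8 mm a turn (1.27 mm a rad); light friction, 0.05 N m; stays where left. Up to about 1 the lips lock the bolt in; up to 3.2 the nut catches and drags on them; from 3.4 the tipping bolt passes freely.
- eyebolt (a joint): Swing of the eyebolt, rad: 0 = upright in the slot, growing as it tips outward to the jar's front; at 1.5 it lies nearly level on its stop, above the worktop. 14 mm stud; bolt and nut 0.27 kg. The pivot is nearly free: once the nut is over the lips and the bolt leans out 0.15 rad or more it falls outward by itself.
- lid (a joint): Angle of the lid about its back hinge, rad: 0 = shut. It rests shut by its own weight (0.7 kg).
- cup_1: Lidded sample cup, 64 mm across, 66 mm high, beside the jar; origin at the centre of its underside. A bystander.
- reagent_3: Small reagent bottle, 42 mm across, 70 mm high, beside the jar; origin at the centre of its underside. A bystander.
- dish_0: Lowest of a stack of three loose round culture dishes, each 90 mm across and 16 mm high, beside the jar; origin at the centre of its underside. Bystanders.
- dish_1: Middle dish of the stack.
- dish_2: Top dish of the stack, its top 48 mm above the worktop.
- lug_top (a point): Top face of the lid's slotted lug, on the upright bolt's axis: z = 170 mm. The lug is 48 mm wide, its 17 mm slot is open to the jar's front, and at the outer end of each prong stands a lip 3 mm high.
- lid_handle (a point): Middle of the bar handle on the lid, along the jar's y axis: 100 mm behind the nut's axis, 78 mm long, top at z = 209 mm. Behind it stand two capped gas valves (top at z = 204 mm). Between the handle and the nut the lid is bare.
Mind the look-alikes: they are no part of the job. There is more than one size of the jar; the job needs the larger.

How it is judged:
By the outcome, as a careful person would: the job done as asked, in the order asked, and still so for the second after the job is handed in, with the robot touching nothing.
It also fails if it takes over 67 s, if anything falls off the work surface, if the arm or the gripper's body presses on something with over 40 N, if the wrist force passes 120 N, or if a joint passes its speed limit or range.

ROBOT

A 6-joint arm with a two-finger parallel gripper is mounted at the origin on a cart in front of the work surface, level with it; the furniture and walls round the work are solid. World frame = base frame: x ahead of the robot, y to its left, z up, the work surface at z = 0. Lengths are in m, angles in rad, forces in N, time in s.
With the tool pointing down it reaches from about 0.35 to 0.775 m from the base axis. Payload 5.5 kg.
Tool frame: the origin (TCP) lies on the mounting face of the last link; the fingertips stand 173 mm ahead of it and the grasp point (between the pads) lies 155 mm ahead of it; z points along the fingers, y is the direction in which the jaws open and shut (so a half turn about z gives the same grasp; the last joint's range is limited). The gripper opens to 85 mm and grips with 20 to 120 N. Pads are 22 mm wide; open, the fingers measure 114 mm over their backs; the gripper's body (76 mm by 85 mm) begins 54 mm behind the grasp point. The pads swing forward as they close: fully open they stand 13 mm farther back than shut.
Start: joints at [-1.439, 0.313, 0.046, 1.304, 0, 1.431], TCP at [0.154, -0.554, 0.405] pointing down, gripper open.
Joint ranges: [-2.76, 2.76], [-0.86, 1.69], [-1.03, 1.26], [-2.2, 2.34], [-1.47, 1.5], [-3.14, 3.14]. Speed limits (rad/s): [2.57, 2.57, 3.14, 3.14, 3.14, 3.14].

INTERFACE

Orientations are given as a unit quaternion [w, x, y, z].
In Python, from workcell import * gives the robot as it stands. The module is installed in compiled form; this text tells all that it offers.
- The arm moves only by the shell command python3 -m crank 'ROWS' [FORCE]. ROWS is JSON, a list of rows, each a list of 7 numbers: the shift along the tool's x, y, z in mm, then the turn, a rotation vector about the tool's x, y, z in degrees, then the opening, from 0 (shut) to 1 (fully open). A call has exactly 8 rows; each row shifts and turns the commanded pose from where the row before left it, along the tool's axes as they then stand; what a row does not reach is not made up. A row lasts 1/8 s, in which the tool goes at most 62.5 mm and 10.7 degrees, less where a joint would pass 70% of its speed; a pose out of reach is approached as far as the arm can. A call with a gripper value outside its range is refused whole. The fingers move at their own pace and stop on an object; FORCE is the grip in N (left out, the last holds). Time passes only in rows, so rows that do not move let the fingers close, or fill a call up. It gives the time, the measured TCP pose, the force and the opening at its end, in the units of the state.
- get_state(): the state, without advancing time (a new reading comes with each control period).
- read_camera(name): name is "scene" or "side" or "wrist"; returns the picture (480x640x3 uint8, blue, green, red); there is no depth.
- calibration(name): a dict with "fx", "fy", "cx", "cy" (pixels), "extrinsics" (4x4, takes a point from world to camera coordinates). Camera axes: x right, y down, z forward; pixel columns grow to the right and rows downward; lengths in m; the calibration is good to about 2 mm. A picture is of the moment at which its call begins: read the wrist's pose just before it. calibration takes no time and is no camera call; for the wrist camera it gives the pose at the moment of the call.
- hand_in(): hands the job in, once; it reports no verdict.
The state is a dict: "clock": time; "joint_pos": joint angles; "qvel": joint speeds; "tau": joint torques, N m; "tcp_pos": TCP position; "orientation": TCP orientation; "wrist_force": force on the tool from outside, world axes, zero at the start; "ft_torque": the same for the moment, N m; "finger_gap": finger opening in m.
Only numpy, scipy, OpenCV 4.12 (cv2) and the standard library are available. Lean on these libraries where they do the work, as an engineer would, in place of code of your own. Each camera call takes 0.05 s, during which the arm holds its last target.

## Working session

There is one attempt and no reset: what is moved stays moved. The work goes in short steps, Python scripts to look and compute and a shell command to move; the robot and the scene stay as the last step left them, time stands still between calls to the robot, and variables do not carry over. Pictures are saved under pics/ and viewed, and the job is handed in when it is done.

```bash
mkdir -p pics; python3 - <<'E'
from workcell import *
import cv2,numpy as np
for n in ("scene","side","wrist"):
    cv2.imwrite(f"pics/a_{n}.png",read_camera(n))
    c=calibration(n);print(n,c['fx'],c['fy'],c['cx'],c['cy'],np.round(c['extrinsics'],4).tolist())
s=get_state();print(s)
E
```

```text
scene 490.4377744575715 490.4377744575715 318.60223743072464 227.2147972886483 [[0.8365, -0.5479, 0.0087, -0.4585], [-0.3839, -0.5973, -0.7042, 0.307], [0.391, 0.5857, -0.7099, 0.7171], [0.0, 0.0, 0.0, 1.0]]
side 559.5300164957199 559.5300164957199 307.75509286476506 236.22286521410356 [[-0.022, -0.9998, 0.0009, 0.0434], [-0.8202, 0.0175, -0.5717, 0.5568], [0.5716, -0.0133, -0.8204, 0.7782], [0.0, 0.0, 0.0, 1.0]]
wrist 420.29411552962654 420.29411552962654 323.5251141841808 238.92995897697693 [[0.2693, -0.9631, -0.0018, -0.5732], [-0.9206, -0.258, 0.2932, -0.0394], [-0.2828, -0.0773, -0.9561, 0.3794], [0.0, 0.0, 0.0, 1.0]]
{'clock': 0.15, 'joint_pos': array([-1.43857248e+00,  3.13840966e-01,  4.52389718e-02,  1.30359731e+00,
        6.91919965e-06,  1.43116852e+00]), 'qvel': array([-0.00033797, -0.00106901,  0.00447465, -0.0005677 , -0.00151967,
       -0.00042786]), 'tau': array([ 2.03470874e-03, -4.81065023e+01,  2.98815268e+01,  1.38980546e-02,
       -1.87390556e-04, -7.72374506e-06]), 'tcp_pos': array([ 0.15435388, -0.55374905,  0.40400571]), 'orientation': array([-7.01470410e-04,  9.90776055e-01,  1.35507624e-01,  6.05646433e-06]), 'wrist_force': array([-0.47236034, -0.05092907, -0.61938473]), 'ft_torque': array([-0.0463726 ,  0.03749333,  0.03656996]), 'finger_gap': 0.08520270973373463}
```

View pics/a_scene.png

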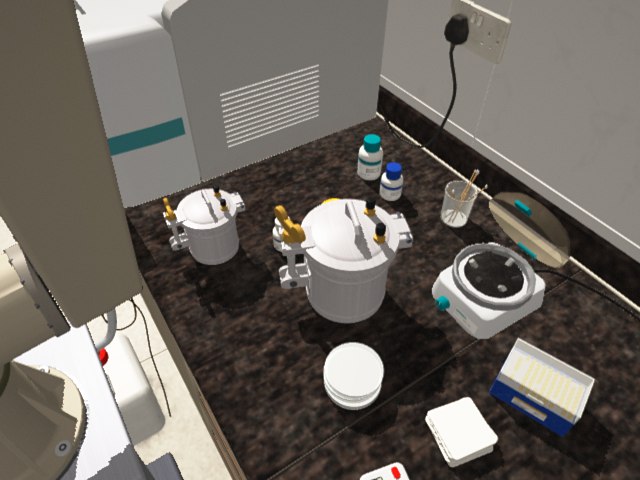

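View pics/a_side.png

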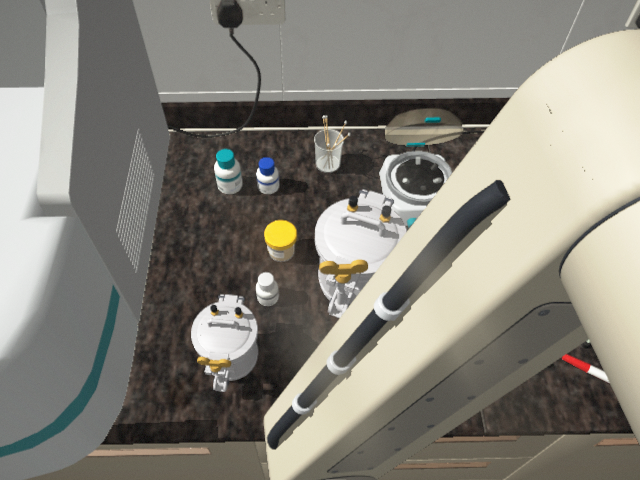

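View pics/a_wrist.png

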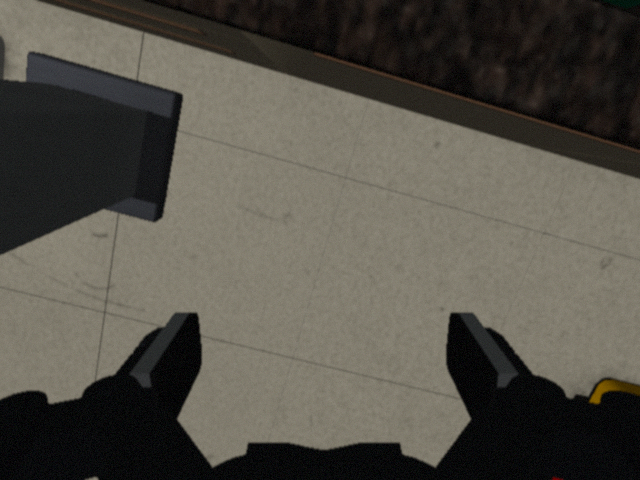

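Candidates for the jar are the large one at scene (345,255) / side (360,240), with its wing nut at scene (290,225), and the small look-alike at scene (210,225) / side (225,340), with its nut at (168,208). By the description it's the large one. I'll check it in a close crop.

```bash
python3 - <<'E'
import cv2,numpy as np
a=cv2.imread("pics/a_scene.png")[180:330,250:420];b=cv2.imread("pics/a_side.png")[180:330,300:420]
cv2.imwrite("pics/crop1.png",np.hstack([cv2.resize(a,(453,400),interpolation=2),cv2.resize(b,(320,400),interpolation=2)]))
E
```

```text
(no output)
```

View pics/crop1.png

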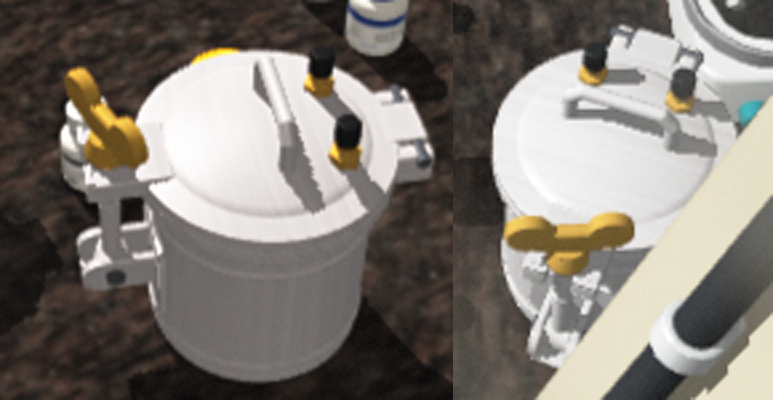

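```bash
cat > h.py <<'E'
import numpy as np,cv2
from scipy.optimize import least_squares
from workcell import *
def P(c):
    K=np.array([[c['fx'],0,c['cx']],[0,c['fy'],c['cy']],[0,0,1]]);return K@np.array(c['extrinsics'])[:3]
def tri(Ps,uv):
    X=cv2.triangulatePoints(Ps[0],Ps[1],np.array(uv[0],float).reshape(2,1),np.array(uv[1],float).reshape(2,1));X=(X[:3]/X[3]).ravel()
    e=[np.linalg.norm(p@np.append(X,1)/(p@np.append(X,1))[2]-np.append(u,1)) for p,u in zip(Ps,uv)]
    return X,e
def rz(a): return np.array([[np.cos(a),-np.sin(a),0],[np.sin(a),np.cos(a),0],[0,0,1]])
def proj(p,X): h=p@np.append(X,1);return h[:2]/h[2]
E
python3 - <<'E'
from h import *
Ps=[P(calibration('scene')),P(calibration('side'))]
s=lambda x,y:(250+x/2.667,180+y/2.667)
d=lambda x,y:(300+(x-453)/2.667,180+y/2.667)
for n,a,b in [("tip+y",s(80,86),d(525,232)),("tip-y",s(127,140),d(613,229)),("handle+y",s(264,65),d(570,92)),("handle-y",s(287,138),d(675,123)),("valve+",s(321,52),d(594,48)),("valve-",s(349,120),d(684,75))]:
    X,e=tri(Ps,[a,b]);print(n,np.round(X,4),np.round(e,2))
E
```

```text
tip+y [0.4762 0.0029 0.2065] [0.2  0.15]
tip-y [ 0.4766 -0.0492  0.2069] [0.07 0.05]
handle+y [ 0.5852 -0.0308  0.1965] [0.74 0.54]
handle-y [ 0.5545 -0.094   0.2042] [0.29 0.2 ]
valve+ [ 0.6143 -0.0475  0.2051] [0.46 0.33]
valve- [ 0.591  -0.1031  0.2061] [0.05 0.03]
```

The crop confirms it. The larger jar's brass wing nut lies with its wings roughly along world y, and its axis is near (0.476, -0.023). The jar's yaw is about -0.41. I'll move to hover above it.

```bash
python3 -m crank '[[30,-28,-16,0,0,0,1],[38,-36,-16,0,0,0,1],[38,-36,-16,0,0,0,1],[38,-36,-16,0,0,0,1],[38,-36,0,0,0,0,1],[38,-36,0,0,0,0,1],[38,-36,0,0,0,0,1],[38,-36,0,0,0,0,1]]' 40; python3 -m crank '[[38,-36,0,0,0,0,1],[38,-36,0,0,0,0,1],[38,-36,0,0,0,0,1],[0,0,0,0,0,-10,1],[0,0,0,0,0,-10,1],[0,0,0,0,0,-10,1],[0,0,0,0,0,-10,1],[0,0,0,0,0,-10,1]]'; python3 -m crank '[[0,0,0,0,0,-10,1],[0,0,0,0,0,-10,1],[0,0,0,0,0,-4,1],[0,0,0,0,0,0,1],[0,0,0,0,0,0,1],[0,0,0,0,0,0,1],[0,0,0,0,0,0,1],[0,0,0,0,0,0,1]]'
python3 - <<'E'
from h import *
s=get_state();print(s['clock'],s['joint_pos'].round(3),s['tcp_pos'].round(4),s['orientation'].round(4),s['wrist_force'].round(2))
c=calibration('wrist')
import json;json.dump({k:np.array(v).tolist() for k,v in c.items()},open('cw.json','w'))
for n in ('wrist','scene','side'): cv2.imwrite(f"pics/b_{n}.png",read_camera(n))
E
```

```text
clock: 1.15
tcp_pos: [0.3648, -0.2031, 0.4686]
orientation: [0.0, 0.991, 0.135, 0.0]
wrist_force: [1.0, 0.7, 0.7]
finger_gap: 0.0854
clock: 2.15
tcp_pos: [0.445, -0.07, 0.4684]
orientation: [-0.0, 0.839, 0.544, -0.0]
wrist_force: [-0.5, 0.3, -0.7]
finger_gap: 0.0853
clock: 3.15
tcp_pos: [0.4451, -0.0701, 0.4687]
orientation: [0.0, 0.71, 0.704, -0.0]
wrist_force: [0.6, -0.6, -0.7]
finger_gap: 0.0853
3.15 [-0.335  0.059 -0.112  1.4   -0.     1.244] [ 0.4451 -0.0701  0.4687] [ 0.      0.7098  0.7044 -0.    ] [ 0.57 -0.6  -0.65]
```

View pics/b_wrist.png

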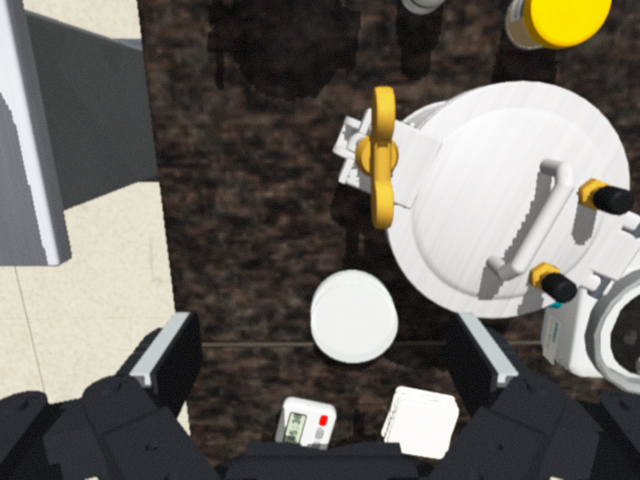

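View pics/b_side.png

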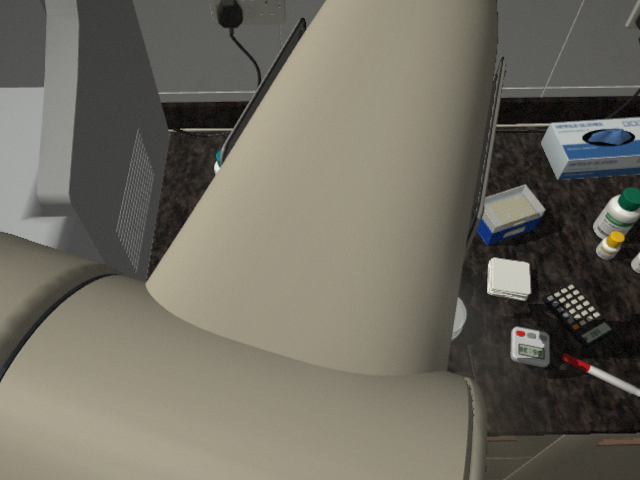

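The wrist view shows the wings from about (383,88) to (381,227), the hub near (377,156), the handle ends at (556,166) and (500,268), and bare lid between handle and nut.

```bash
python3 - <<'E'
from h import *
import json
c=json.load(open('cw.json'));p=P(c)
def onz(uv,z):
    A=p[:,:2]-np.outer([*uv,1],[0,0,0])[:,:2]
    M=np.column_stack([p[:,0],p[:,1],-np.array([uv[0],uv[1],1.])]);return np.linalg.solve(M,-(p[:,2]*z+p[:,3]))[:2]
for n,uv,z in [("tip+",(383,87),.207),("tip-",(381.5,228.5),.207),("nutmid",(381.5,157),.195),("h+",(558,165),.205),("h-",(499,269),.205)]:
    print(n,onz(uv,z).round(4))
# rim circle fit
# top rim of lid z=.168: edge points
pts=[(630,165),(560,87),(520,81),(470,93),(388,215),(400,262),(437,304),(480,318),(520,317)]
X=np.array([onz(q,.166) for q in pts])
r=least_squares(lambda v:np.hypot(X[:,0]-v[0],X[:,1]-v[1])-.08,[.57,-.06]);print(r.x.round(4),(r.fun*1e3).round(1))
E
```

```text
tip+ [0.4755 0.0167]
tip- [ 0.4772 -0.0593]
nutmid [ 0.4775 -0.0203]
h+ [ 0.5733 -0.0243]
h- [ 0.548  -0.0852]
[ 0.567  -0.0587] [-0.4 -0.3  0.3  0.6  0.  -0.8  0.3  0.   0.6]
```

```bash
python3 -m crank '[[24,16,0,0,0,-1.7,1],[24,16,0,0,0,0,1],[0,0,20,0,0,0,1],[0,0,20,0,0,0,1],[0,0,20,0,0,0,1],[0,0,0,0,0,0,1],[0,0,0,0,0,0,1],[0,0,0,0,0,0,1]]'
python3 - <<'E'
from h import *
s=get_state();print(s['joint_pos'].round(3),s['orientation'].round(4))
cv2.imwrite(f"pics/c_wrist.png",read_camera('wrist'))
cv2.imwrite(f"pics/c_scene.png",read_camera('scene'))
E
```

```text
clock: 4.3
tcp_pos: [0.4771, -0.022, 0.4097]
orientation: [0.001, 0.699, 0.715, 0.0]
wrist_force: [-1.1, -0.2, -0.1]
finger_gap: 0.0852
[-0.214  0.122 -0.185  1.262 -0.     1.334] [8.000e-04 6.992e-01 7.149e-01 4.000e-04]
```

View pics/c_wrist.png

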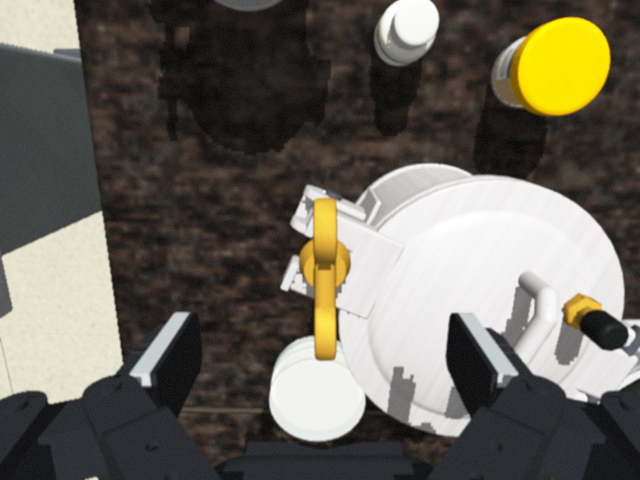

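View pics/c_scene.png

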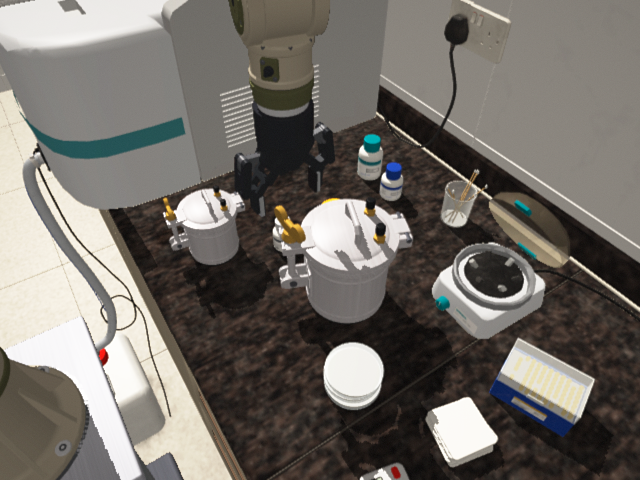

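The blade sits centred between the fingers at column 325 and parallel to the pads. I'll descend and grip.

```bash
python3 -m crank '[[0,0,17,0,0,0,1],[0,0,16,0,0,0,1],[0,0,16,0,0,0,1],[0,0,0,0,0,0,1],[0,0,0,0,0,0,0],[0,0,0,0,0,0,0],[0,0,0,0,0,0,0],[0,0,0,0,0,0,0]]' 40;  python3 -m crank '[[0,0,0,0,0,0,0],[0,0,0,0,0,0,0],[0,0,0,0,0,0,0],[0,0,0,0,0,0,0],[0,0,0,0,0,0,0],[0,0,0,0,0,0,0],[0,0,0,0,0,0,0],[0,0,0,0,0,0,0]]' 40;
python3 - <<'E'
from h import *
s=get_state();print(s['joint_pos'].round(3),s['wrist_force'],s['ft_torque'])
cv2.imwrite(f"pics/d_wrist.png",read_camera('wrist'))
cv2.imwrite(f"pics/d_scene.png",read_camera('scene')[130:330,200:440])
E
```

```text
clock: 5.4
tcp_pos: [0.4774, -0.0219, 0.3608]
orientation: [0.001, 0.699, 0.715, 0.001]
wrist_force: [-3.6, -0.1, 5.3]
finger_gap: 0.0122
clock: 6.4
tcp_pos: [0.4774, -0.0219, 0.3609]
orientation: [0.001, 0.699, 0.715, 0.001]
wrist_force: [-0.9, 0.4, 5.4]
finger_gap: 0.0087
[-0.214  0.144 -0.281  1.143  0.     1.334] [-0.90043954  0.40935222  5.41711026] [ 0.15833794 -0.10028958  0.07585501]
```

View pics/d_wrist.png

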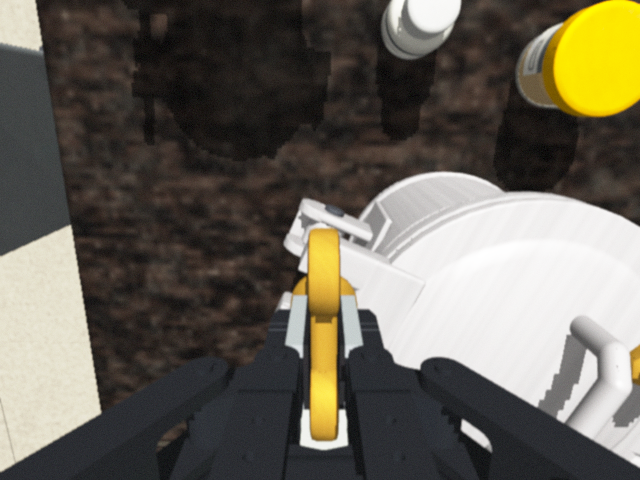

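View pics/d_scene.png

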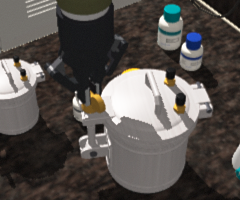

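Gripped: the blade is between the pads and the gap is about 9 mm. Now I'll loosen, which is negative about tool z, with about 0.22 mm of rise per 10°.

```bash
python3 -m crank '[[0,0,-0.2,0,0,-5,0],[0,0,-0.2,0,0,-10,0],[0,0,-0.2,0,0,-10,0],[0,0,-0.2,0,0,-10,0],[0,0,-0.2,0,0,-10,0],[0,0,-0.2,0,0,-10,0],[0,0,-0.2,0,0,-5,0],[0,0,0,0,0,0,0]]'
python3 - <<'E'
from h import *
s=get_state();print(s['joint_pos'].round(3),s['wrist_force'],s['ft_torque'])
cv2.imwrite(f"pics/e_wrist.png",read_camera('wrist'))
E
```

```text
clock: 7.5
tcp_pos: [0.4772, -0.022, 0.3622]
orientation: [0.001, 0.248, 0.969, 0.0]
wrist_force: [-0.7, 0.4, 5.8]
finger_gap: 0.0088
[-0.214  0.143 -0.279  1.147 -0.     0.287] [-0.68714667  0.405133    5.80021266] [0.01398547 0.06124616 0.08343903]
```

View pics/e_wrist.png

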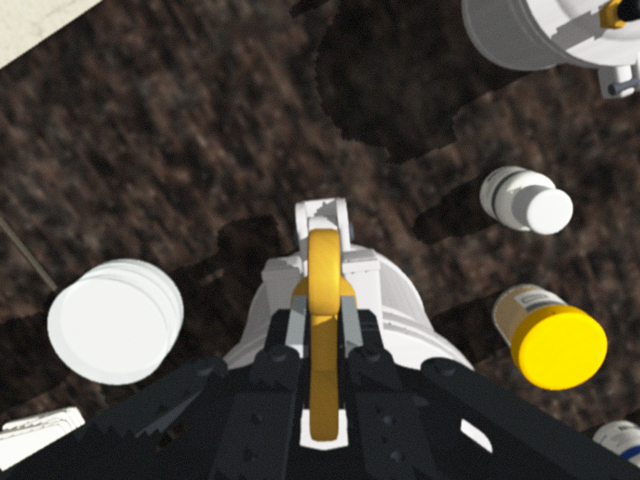

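The nut turned with the hand, and in the picture the blade is nearly square to the lug, which fits about 1.46 rad. Another 186° follows.

```bash
python3 -m crank '[[0,0,-0.2,0,0,-10,0],[0,0,-0.2,0,0,-10,0],[0,0,-0.2,0,0,-10,0],[0,0,-0.2,0,0,-10,0],[0,0,-0.2,0,0,-10,0],[0,0,-0.2,0,0,-10,0],[0,0,-0.2,0,0,-10,0],[0,0,-0.2,0,0,-10,0]]'
python3 -m crank '[[0,0,-0.2,0,0,-10,0],[0,0,-0.2,0,0,-10,0],[0,0,-0.3,0,0,-10,0],[0,0,-0.3,0,0,-10,0],[0,0,-0.3,0,0,-10,0],[0,0,-0.3,0,0,-10,0],[0,0,-0.3,0,0,-10,0],[0,0,-0.3,0,0,-10,0]]'
python3 -m crank '[[0,0,-0.2,0,0,-10,0],[0,0,-0.2,0,0,-10,0],[0,0,-0.2,0,0,-6,0],[0,0,0,0,0,0,0],[0,0,0,0,0,0,0],[0,0,0,0,0,0,0],[0,0,0,0,0,0,0],[0,0,0,0,0,0,0]]'
python3 - <<'E'
from h import *
s=get_state();print(s['joint_pos'].round(3),s['wrist_force'],s['ft_torque'])
cv2.imwrite(f"pics/f_wrist.png",read_camera('wrist'))
cv2.imwrite(f"pics/f_scene.png",cv2.resize(read_camera('scene')[150:330,200:440],None,fx=3,fy=3))
E
```

```text
clock: 8.55
tcp_pos: [0.4772, -0.0222, 0.3639]
orientation: [0.001, -0.435, 0.901, -0.001]
wrist_force: [-1.3, -0.9, 7.7]
finger_gap: 0.0087
clock: 9.55
tcp_pos: [0.4772, -0.0221, 0.3658]
orientation: [-0.0, 0.912, -0.411, 0.001]
wrist_force: [0.2, -0.6, 4.2]
finger_gap: 0.0089
clock: 10.55
tcp_pos: [0.4773, -0.022, 0.3663]
orientation: [0.0, 0.98, -0.198, 0.001]
wrist_force: [1.0, 0.2, 5.0]
finger_gap: 0.0089
[-0.214  0.141 -0.271  1.157 -0.    -2.956] [0.96923579 0.24805962 5.04359085] [-0.08092563 -0.24620716  0.05637426]
```

View pics/f_wrist.png

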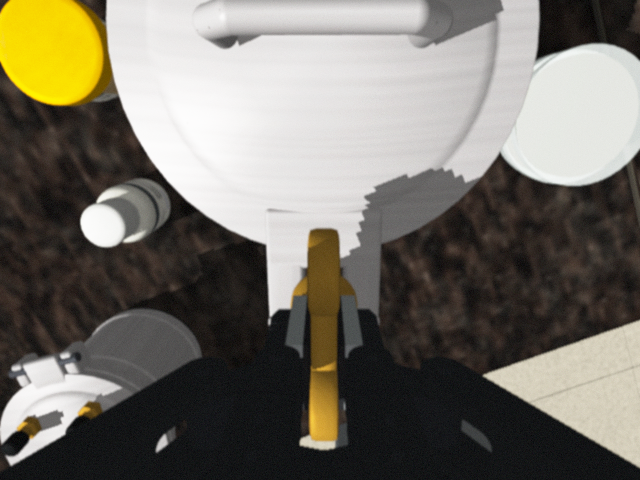

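View pics/f_scene.png

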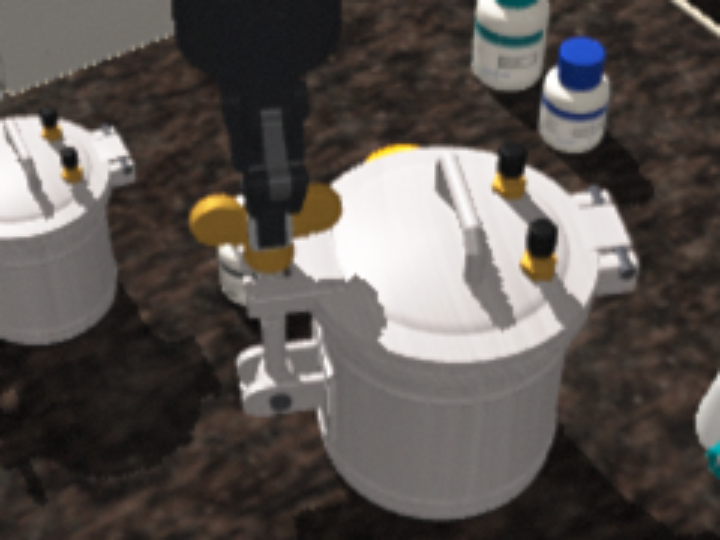

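The blade now lies in the jar's x-z plane and the lug is upright in the image, so the nut is at about 4.7 rad and has risen about 5.5 mm. The jaw axis is parallel to the pivot pin. I'll tip outward about the pivot, which lies 291 mm ahead of the TCP. Per 3° that is x -15.2, z +0.4 and a turn of +3 about tool y.

```bash
python3 -m crank '[[-5,0,0,0,1,0,0],[-10.2,0,0.2,0,2,0,0],[-15.2,0,0.4,0,3,0,0],[-10.2,0,0.2,0,2,0,0],[-5,0,0,0,1,0,0],[0,0,0,0,0,0,0],[0,0,0,0,0,0,0],[0,0,0,0,0,0,0]]' 30
python3 - <<'E'
from h import *
s=get_state();print(s['joint_pos'].round(3),s['wrist_force'],s['ft_torque'])
cv2.imwrite(f"pics/g_wrist.png",read_camera('wrist'))
cv2.imwrite(f"pics/g_scene.png",cv2.resize(read_camera('scene')[150:330,200:440],None,fx=3,fy=3))
E
```

```text
clock: 11.65
tcp_pos: [0.4355, -0.0045, 0.3626]
orientation: [0.015, 0.977, -0.197, 0.077]
wrist_force: [-0.1, 0.4, 8.1]
finger_gap: 0.009
[-0.185 -0.012 -0.454  0.974 -0.033 -2.932] [-0.12221451  0.44604494  8.10331874] [-0.039956    0.05299684 -0.00535284]
```

View pics/g_scene.png

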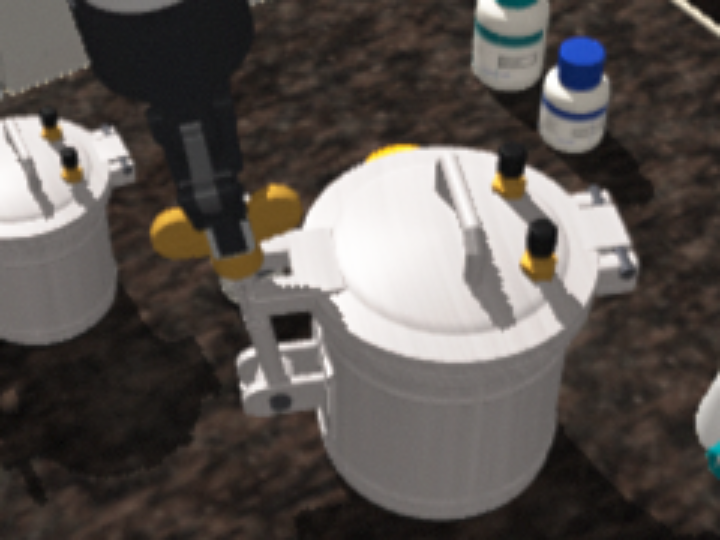

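The bolt swings cleanly, with low force. I'll take it another 12°, then open so it falls between the fingers.

```bash
python3 -m crank '[[-5,0,0,0,1,0,0],[-10.2,0,0.2,0,2,0,0],[-15.2,0,0.4,0,3,0,0],[-15.2,0,0.4,0,3,0,0],[-10.2,0,0.2,0,2,0,0],[-5,0,0,0,1,0,0],[0,0,0,0,0,0,0],[0,0,0,0,0,0,0]]'
python3 -m crank '[[0,0,0,0,0,0,1],[0,0,0,0,0,0,1],[0,0,0,0,0,0,1],[0,0,0,0,0,0,1],[0,0,0,0,0,0,1],[0,0,0,0,0,0,1],[0,0,0,0,0,0,1],[0,0,0,0,0,0,1]]'
python3 - <<'E'
from h import *
s=get_state();print(s['joint_pos'].round(3),s['wrist_force'],s['ft_torque'])
cv2.imwrite(f"pics/i_wrist.png",read_camera('wrist'))
cv2.imwrite(f"pics/i_scene.png",cv2.resize(read_camera('scene')[150:330,200:440],None,fx=3,fy=3))
E
```

```text
clock: 12.75
tcp_pos: [0.3812, 0.0182, 0.3467]
orientation: [0.036, 0.964, -0.194, 0.179]
wrist_force: [-2.6, 1.3, 6.6]
finger_gap: 0.0093
clock: 13.75
tcp_pos: [0.3808, 0.0184, 0.3463]
orientation: [0.036, 0.964, -0.194, 0.179]
wrist_force: [-0.0, -0.4, -0.9]
finger_gap: 0.0849
[-0.131 -0.203 -0.696  0.723 -0.094 -2.893] [-0.02158985 -0.40456282 -0.87318619] [0.09857827 0.35164876 0.03754177]
```

View pics/i_scene.png

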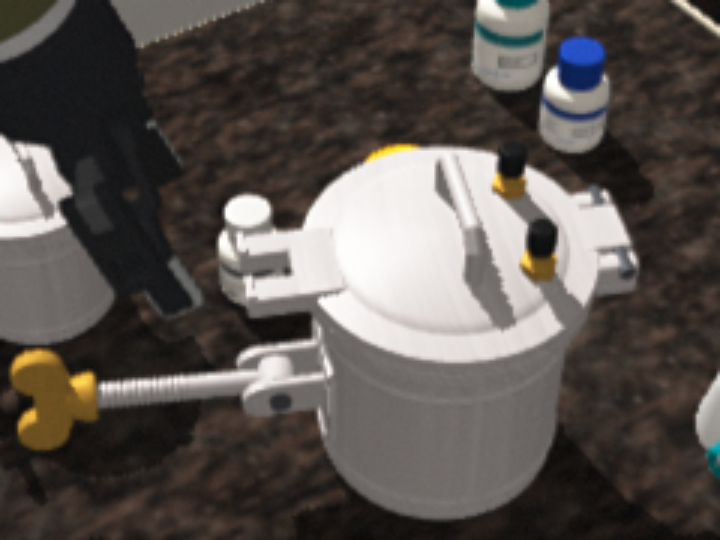

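View pics/i_wrist.png

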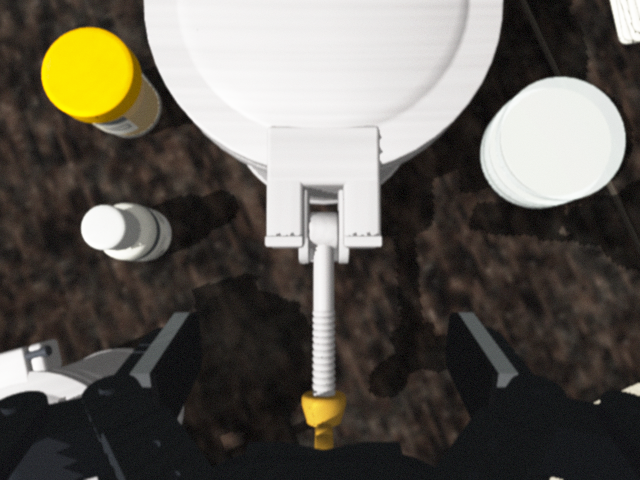

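The bolt is lying level in front of the jar and the slot is empty. I'll retreat straight up and check everything.

```bash
python3 -m crank '[[4,0,-10,0,0,0,1],[8,0,-20,0,0,0,1],[8,0,-20,0,0,0,1],[8,0,-20,0,0,0,1],[8,0,-20,0,0,0,1],[0,0,0,0,0,0,1],[0,0,0,0,0,0,1],[0,0,0,0,0,0,1]]'
python3 - <<'E'
from h import *
s=get_state();print(s['joint_pos'].round(3),s['qvel'].round(3),s['wrist_force'])
cv2.imwrite(f"pics/j_scene.png",read_camera('scene'))
cv2.imwrite(f"pics/j_side.png",read_camera('side'))
cv2.imwrite(f"pics/j_wrist.png",read_camera('wrist'))
a=cv2.imread('pics/a_scene.png');b=cv2.imread('pics/j_scene.png')
for n,(x0,y0,x1,y1) in {'dishes':(315,335,395,415),'jarlid':(320,200,415,320)}.items(): print(n,cv2.absdiff(a,b)[y0:y1,x0:x1].mean(),cv2.absdiff(a,b)[y0:y1,x0:x1].max())
E
```

```text
clock: 14.85
tcp_pos: [0.3817, 0.0179, 0.4421]
orientation: [0.036, 0.964, -0.194, 0.178]
wrist_force: [-0.6, -0.1, 0.6]
finger_gap: 0.0851
[-0.132 -0.248 -0.488  0.978 -0.094 -2.894] [ 0.002 -0.     0.002  0.002 -0.001  0.002] [-0.56086632 -0.08416119  0.55421316]
dishes 2.4348958333333335 32
jarlid 2.7183040935672516 9
```

View pics/j_scene.png

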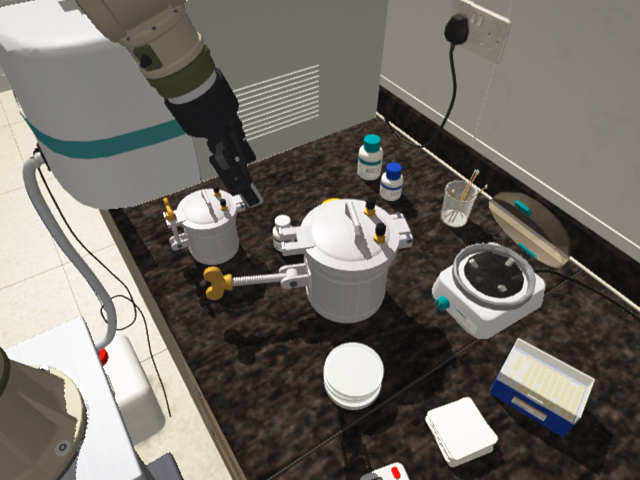

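View pics/j_wrist.png

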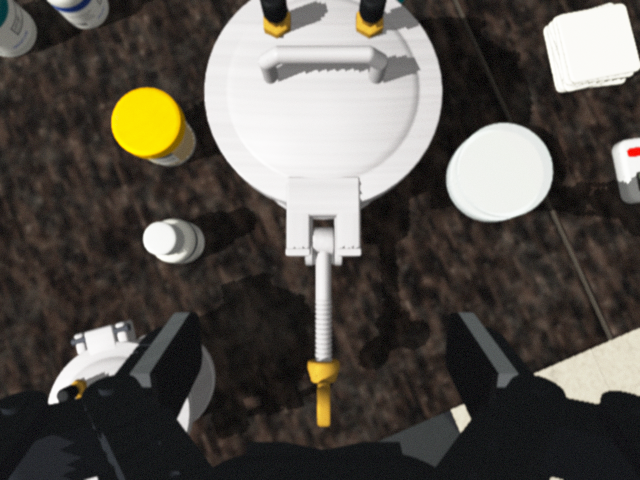

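The eyebolt lies level, with the nut at scene (215,282) and the pivot at (290,278). The lid is shut and unchanged (max pixel difference 9). The dishes, cup and bottle are standing in place, and the gripper is clear.

```bash
python3 -c "
from workcell import *
print(hand_in())"
```

```text
the job is handed in; nothing more can be done
None
```

I unfastened the larger jar's lid and handed the job in at about 15 s on the robot's clock.

- **Nut:** I gripped the wings once and loosened the nut by 246°. It ended at about 4.7 rad, past the 3.4 needed. That figure comes from the hand's turn plus the start angle seen in the images; the hand rose about 5.5 mm with it.
- **Eyebolt:** I tipped the bolt out about its pivot by about 21° and opened the gripper. It fell outward between the fingers.

**Last checks:** The bolt and nut lie level in front of the jar and the slot is empty. The lid is shut and its image is unchanged. The dishes, cup and reagent bottle are standing, apparently where they were. In the scene images, the dishes' area was nearly unchanged. The cup and bottle I judged by eye. The gripper is well clear, with no contact force above sensor noise. Wrist force at my readings stayed near 8 N. No check failed.

My position estimates differed by 2–3 mm for the nut and up to 10 mm for the lid handle. The grip worked as it was.

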